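Hold a spread snap ring at the groove of an armrest pivot

ROBOT

A 6-joint arm with a two-finger parallel gripper is mounted at the origin on the work surface. World frame = base frame: x ahead of the robot, y to its left, z up, the work surface at z = 0. Lengths are in mm, angles in degrees, forces in N, time in s.
With the tool pointing down it reaches from about 300 to 850 mm from the base axis. Payload 4.2 kg.
Tool frame: the origin (TCP) lies midway between the tips of the shut fingers; the grasp point (between the pads) lies 19 mm behind it; z points along the fingers, y is the line along which they close (so a half turn about z gives the same grasp; the last joint's range is limited). The gripper opens to 91 mm and grips with 3 to 60 N. Pads are 32 mm wide; open, the fingers measure 118 mm over their backs; the gripper's body (76 mm by 178 mm) begins 60 mm behind the grasp point.
Start: joints at [-77.521, 18.312, 89.639, -0, 72.044, -1.146], TCP at [135.452, -558.834, 213.976] pointing down, gripper open.
Joint ranges: [-177.97, 177.97], [-48.28, 115.42], [12.27, 149.76], [-77.06, 257.06], [2.81, 150.46], [-146.56, 146.56]. Speed limits (degrees/s): [147.25, 147.25, 180, 180, 180, 180].

INTERFACE

Orientations are given as [roll, pitch, yaw] about the fixed x, y, z axes, in that order (R = Rz(yaw) Ry(pitch) Rx(roll)).
In Python, from workcell import env gives the robot as it stands.
- The arm moves only by the shell command python3 -m jog 'ROWS' [FORCE]. ROWS is a JSON object of lists of equal length, an entry for each row: "jaw": the finger opening in mm, from 0 to 91.2; "slide": the shift along the tool's x, y, z in units of 30 mm (1.0 is 30 mm), a list of three; "spin": the turn about the tool's z in units of 8 degrees (1.0 is 8 degrees). In form: {"jaw": [jaw, ...], "slide": [[dx, dy, dz], ...], "spin": [spin, ...]}. A call has 1 to 10 rows; each row shifts and turns the commanded pose from where the row before left it, along the tool's axes as they then stand; what a row does not reach is not made up. A row lasts 1/10 s, in which the tool goes at most 50 mm and 8.59 degrees, less where a joint would pass 70% of its speed; a pose out of reach is approached as far as the arm can. A call is refused whole if a number of a shift passes 1 or a number of a turn 1, either way. A call with a gripper value outside its range is refused whole. The fingers move at their own pace and stop on an object; FORCE is the grip in N (left out, the last holds). Time passes only in rows, so rows that do not move let the fingers close. It gives the time, the measured TCP pose, the force, the opening and the grip force at its end, in the units of the state.
- env.state(): the state, without advancing time (a new reading comes with each control period).
- env.grab_frame(name): name is "side" or "top" or "wrist"; returns the picture (480x640x3 uint8, red, green, blue); there is no depth.
- env.camera_model(name): a dict with "fx", "fy", "cx", "cy" (pixels), "camera_from_world" (4x4, takes a point from world to camera coordinates). Camera axes: x right, y up, looking along -z (the intrinsics and any distortion apply to the point x, -y, -z); pixel columns grow to the right and rows downward; lengths in mm; the calibration is good to about 2 mm. A picture is of the moment at which its call begins: read the wrist's pose just before it. camera_model takes no time and is no camera call; for the wrist camera it gives the pose at the moment of the call.
- env.job_done(): hands the job in; it is judged then, once.
The state is a dict: "time_s": time; "qpos": joint angles; "qvel": joint speeds; "effort": joint torques, N m; "ee_pos": TCP position; "ee_rot": TCP orientation; "force": force on the tool from outside, world axes, zero at the start; "torque": the same for the moment, N m; "gripper_width": finger opening in mm; "gripper_force": force on a finger pad.
Only numpy, scipy, OpenCV 4.12 (cv2) and the standard library are available. Lean on these libraries where they do the work, as an engineer would, in place of code of your own. Each camera call takes 0.05 s, during which the arm holds its last target. There are 200 camera calls.

TASK

The client chair's armrest is on the desk for repair, and a snap ring goes on its upright pivot stub. Pick up the ring pliers that carry the ring, squeeze their handles fully so that the ring spreads wide before it meets the stub, then slide it level down over the stub until it is at the groove just above the armrest's hub, without bearing down on the hub. Finish while still holding the pliers squeezed there, the ring spread around the groove; do not let go, and leave the bottle, paper block and phone alone.

Things in the scene. Friction and masses are not known exactly. Their poses are not given: they have to be found in the camera images.
- pliers: steel ring pliers with black rubber handles, 205 long, about 0.16 kg, lying flat on the rest (top 25 above the desk). Origin: on the pivot, at the underside; +x along the jaws to the ring, z up; the handles run to -x, 35 to 115 behind the pivot, 12 thick and 20 high, flat-sided. The snap ring is already fixed on the jaw tips and stays there; its centre is 65 ahead of the pivot
- grip (a point): point midway between the two handles, 55 behind the pivot (pliers' -x), at mid-height of the handles (10 above their underside, 35 above the desk at the start); grip here from above with the fingers closing across both handles (pliers' y)
- ring_center (a point): centre of the steel snap ring, 4 thick, its underside level with the pliers'. Two half arcs, inner radius 17 relaxed (too small for the stub), outer 21.5; each moves 6 out sideways (pliers' y) when squeezed: a stub of radius 18 then passes with 1.5 to spare. The jaws lie 4 to 12 above the ring's underside
- jaw_left (a joint): turn of the left jaw and handle, rad: 0 relaxed, 0.095 fully squeezed (hard stop; ring fully spread); the right one mirrors it. At the grip point the handles are 62 wide over their outer faces relaxed, 52 squeezed, faces then parallel. A spring resists with 4 N on each handle at first, 7 N at the stop; 25 to 40 N of grip is good
- armrest: the armrest, fixed to the desk: dark steel plate 150 x 110 x 10, column, black hub of radius 30 with its top 72 above the desk, steel stub standing up from the hub. Origin under the stub's axis at desk height; the padded arm, 85 wide, top 70 above the desk, runs to its +x from 45 to 235; the -x side is free above the plate.
- groove (a point): on the stub's axis at the middle of the groove, 76.5 above the desk; groove 7 high, radius 16, its lower edge 1 above the hub's top; the stub's radius is 18 above and below the groove
- stub_top (a point): top of the stub, on its axis, 104 above the desk; the last 8 taper from radius 18 to 13 at the top
- rest: dark wooden T-shaped tool rest under the pliers, fixed, 25 high: a bar 190 x 36 along its x with a crossbar 18 x 80 (along y) at x = -101, which carries the handle ends; origin at the desk under the long bar's centre. At the grip point the handles' outer faces stand clear of the bar
- bottle: bystander: standing green bottle, radius 32, 200 high, origin at its foot
- memo: bystander: block of white note paper 90 x 90 x 45, origin under its centre
- phone: bystander: flat red phone 150 x 74 x 9, origin under its centre
Mind the look-alikes: they are no part of the job. Leave any blue look-alike of the pliers alone.

How it is judged (in metres and radians):
On the way:
1. the ring is spread (jaw turned at least 0.07 rad) while it is higher than the stub's top (height (world z) of ring_center above 0.107 m and value of joint jaw_left above 0.07 rad), for 0.2 s.
At the end, for the whole second after the job is handed in: the ring is around the stub (centre within 5 mm of its axis), its mid-height within 3.5 mm of the middle of the groove, level within 0.12 rad, held spread (jaw at least 0.07 rad) by the gripper's fingers on the pliers, still, and pressing on the armrest with less than 15 N (horizontal distance between ring_center and groove below 0.005 m and z of ring_center in the frame of groove between -0.0035 and 0.0035 m and angle between pliers's own z axis and vertical below 0.12 rad and value of joint jaw_left above 0.07 rad and contact force between the fingers and pliers above 4 N and contact force between pliers and armrest below 15 N and linear speed of pliers below 0.02 m/s); the arm keeps its last pose, push and grip.
It fails at once if the ring closes (jaw under 0.045 rad) while it is on the stub, or is forced over it unspread (horizontal distance between ring_center and groove below 0.012 m and height (world z) of ring_center below 0.1 m and value of joint jaw_left below 0.045 rad).
It fails at once if the bottle, paper block or phone is moved more than 30 mm (distance of any of bottle, memo, phone from where it was at the start of the episode above 0.03 m).
It also fails if it takes over 40 s, if anything falls off the work surface, if the arm or the gripper's body presses on something with over 40 N, if the wrist force passes 120 N, or if a joint passes its speed limit or range.

## Working session

There is one attempt and no reset: what is moved stays moved. The work goes in short steps, Python scripts to look and compute and a shell command to move; the robot and the scene stay as the last step left them, time stands still between calls to the robot, and variables do not carry over. Pictures are saved under pics/ and viewed, at most 10 in all, crops included, and the job is handed in when it is done.

```bash
mkdir -p pics; ls
python3 - <<'E'
from workcell import env
import cv2,numpy as np
for n in("top","side"):
    f=env.grab_frame(n); cv2.imwrite(f"pics/{n}0.png",f[:,:,::-1])
    m=env.camera_model(n); print(n,{k:np.round(v,3).tolist() if not isinstance(v,(str,type(None))) else v for k,v in m.items()})
s=env.state();print(s["time_s"],s["ee_pos"],s["ee_rot"])
E
```

```text
pics
top {'fx': 497.023, 'fy': 497.023, 'cx': 317.01, 'cy': 239.776, 'camera_from_world': [[-0.001, -1.0, 0.004, -74.445], [0.991, -0.001, 0.131, -489.177], [-0.131, 0.004, 0.991, -1067.034], [0.0, 0.0, 0.0, 1.0]]}
side {'fx': 533.592, 'fy': 533.592, 'cx': 315.874, 'cy': 246.763, 'camera_from_world': [[-0.903, -0.429, 0.022, 429.956], [0.28, -0.549, 0.787, -237.234], [-0.326, 0.717, 0.616, -1271.111], [0.0, 0.0, 0.0, 1.0]]}
0.1 [ 135.3479334  -558.37051867  213.20515079] [-1.79908009e+02 -1.36065417e-03  1.36262938e+01]
```

View pics/top0.png

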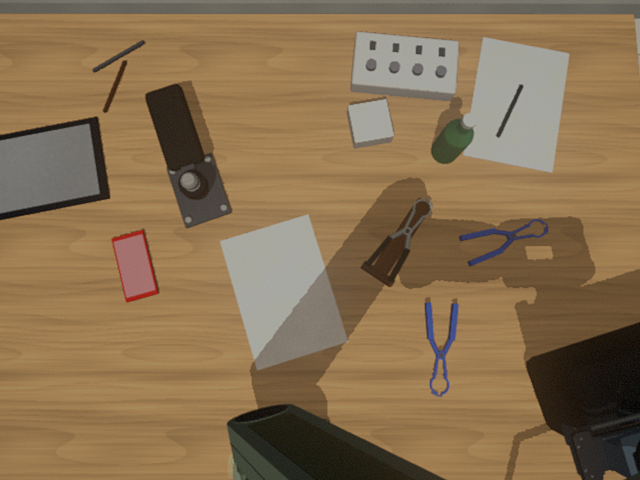

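View pics/side0.png

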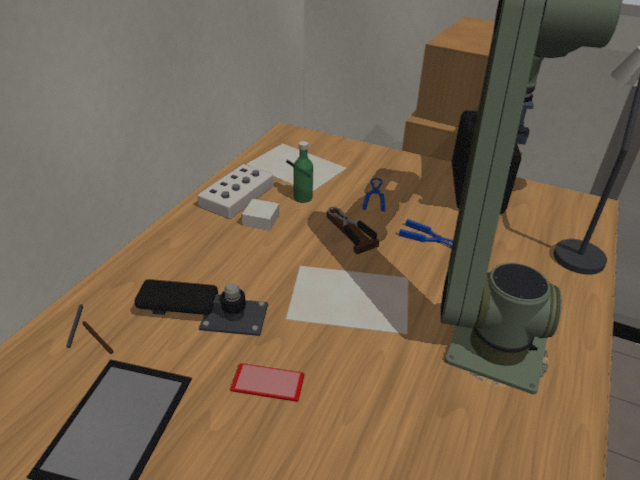

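The top view shows three plier-like tools: dark handles and steel jaws on the wooden T-rest at (400,240), and two blue ones at (505,240) and (440,345). The black-handled one on the rest fits the description. The armrest stub is at about (190,180), with its arm running up-left. Next I'll confirm both in an enlarged crop.

```bash
cat > h.py <<'E'
from workcell import env
import cv2,numpy as np
def ray(n,u,v,z,m=None):
    m=m or env.camera_model(n); T=np.array(m["camera_from_world"]); R=T[:3,:3]; c=-R.T@T[:3,3]
    D=np.array(m.get("dist",np.zeros(5)),float)
    d=R.T@np.array([(u-m["cx"])/m["fx"],-(v-m["cy"])/m["fy"],-1])
    return c+d*(z-c[2])/d[2]
def proj(n,p,m=None):
    m=m or env.camera_model(n); T=np.array(m["camera_from_world"]); q=T[:3,:3]@np.array(p,float)+T[:3,3]
    return np.array([m["cx"]+m["fx"]*q[0]/-q[2], m["cy"]-m["fy"]*q[1]/-q[2]])
def tri(n1,a,n2,b):
    P=[];
    A=[];B=[]
    for n,(u,v) in((n1,a),(n2,b)):
        p=ray(n,u,v,0);q=ray(n,u,v,100);d=(q-p)/np.linalg.norm(q-p);M=np.eye(3)-np.outer(d,d);A.append(M);B.append(M@p)
    return np.linalg.solve(sum(A),sum(B))
E
python3 - <<'E'
from h import *
print(env.camera_model("wrist").keys())
t=cv2.imread("pics/top0.png"); s=cv2.imread("pics/side0.png")
def c(i,x,y,w,h,k): return cv2.resize(i[y:y+h,x:x+w],None,fx=k,fy=k,interpolation=cv2.INTER_CUBIC)
a=np.hstack([c(t,350,190,100,100,4),c(t,145,130,100,100,4)[:, :400]])
b=np.hstack([c(s,315,195,80,40*1,5)[:200],c(s,190,275,80,40,5)])
cv2.imwrite("pics/crop1.png",np.vstack([a,b]))
E
```

```text
dict_keys(['fx', 'fy', 'cx', 'cy', 'camera_from_world'])
```

View pics/crop1.png

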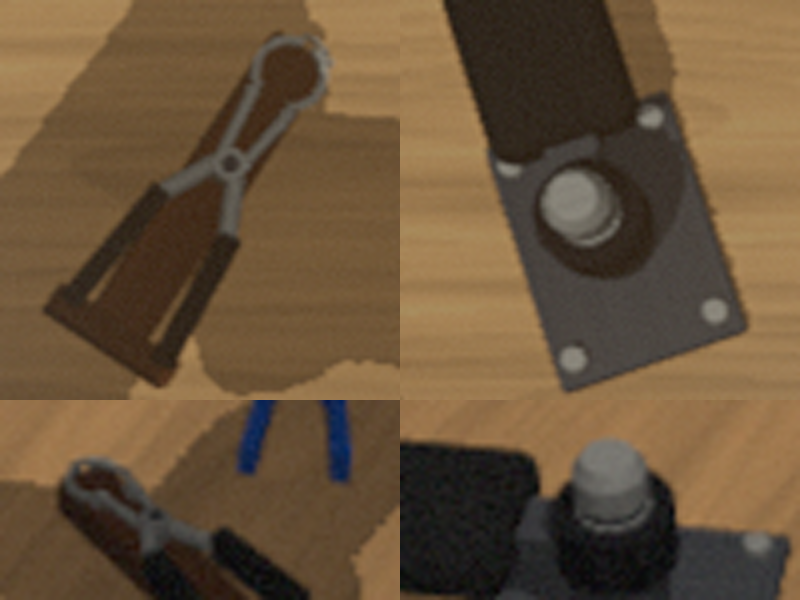

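The crop confirms it: steel jaws, black handles and the ring, on the wooden T-rest. In top-view pixels the ring is at about (422.2,207.7), the pivot at (407.5,230.7) and the stub top at (188,180).

Run:
```python
from h import *
r=ray("top",422.2,207.7,31);p=ray("top",407.5,230.7,38)
print(r,p,np.linalg.norm((r-p)[:2]),np.degrees(np.arctan2(*(r-p)[1::-1])))
st=ray("top",188,180,104);print("stub",st)
print("side of ring",proj("side",[*r[:2],31]),"tri",tri("top",(422.2,207.7),"side",(334.4,212)))
print("stub side",proj("side",st))
# plate bolts/ corners direction: plate corners crop
c=lambda x,y:ray("top",145+(x-400)/4,130+y/4,10)
a,b,d=c(567,390),c(747,328),c(667,93);print(a,b,d,np.linalg.norm(a-b),np.linalg.norm(b-d))
print("plate x dir",np.degrees(np.arctan2(*(d-b)[1::-1])))
# stub: groove/hub base visible; hub centre
u=(r-p)[:2];u/=np.linalg.norm(u);print("grip from ring",r[:2]-120*u,"from pivot",p[:2]-55*u)
```

```text
[ 561.34342829 -310.27360365   31.        ] [ 508.34347363 -274.75620566   38.        ] 63.80031938249897 -33.82762731423837
stub [606.31961784 195.61874983 104.        ]
side of ring [334.20111915 209.74009911] tri [ 562.36193817 -312.75900531   20.92690113]
stub side [231.80603336 285.94734803]
[520.2950137  219.42841135  10.        ] [555.84513469 118.47116935  10.        ] [693.63853853 167.46908165  10.        ] 107.03352659568108 146.24574370317313
plate x dir 19.574861537995385
grip from ring [ 461.65749223 -243.4700547 ] from pivot [ 462.65408627 -244.13791239]
```

Measurements agree: ring to pivot comes out at 64 against 65, the plate sizes fit, and the stub reprojects into the side view. Grip is at about (462,-244), pliers yaw -33.8°; stub at (606,195.6), armrest yaw about 19.6°. Moving above the grip point.

```bash
python3 -m jog '{"jaw":[91,91,91,91,91,91],"slide":[[0,0,0],[0,0,0],[0,0,0],[0,0,0],[0,0,0],[0,0,0]],"spin":[1,1,1,1,1,0.93]}'
python3 -m jog '{"jaw":[91,91,91,91,91,91,91,91],"slide":[[0.2,-0.93,0],[0.2,-0.93,0],[0.2,-0.93,0],[0.2,-0.93,0],[0.2,-0.93,0],[0.2,-0.93,0],[0.2,-0.93,0],[0.2,-0.93,0]],"spin":[0,0,0,0,0,0,0,0]}'
python3 -m jog '{"jaw":[91,91,91,91,91,91,91,91,91],"slide":[[0.2,-0.93,0],[0.2,-0.93,0],[0.2,-0.93,0],[0.2,-0.93,0.4],[0.2,-0.93,0.4],[0.2,-0.93,0.4],[0.2,-0.93,0.4],[0.2,-0.85,0.4],[0,0,0]],"spin":[0,0,0,0,0,0,0,0,0]}'
python3 - <<'E'
from h import *
s=env.state();print(s["time_s"],s["ee_pos"],s["ee_rot"],s["qpos"],s["force"])
m=env.camera_model("wrist");f=env.grab_frame("wrist");cv2.imwrite("pics/w1.png",f[:,:,::-1])
print("ring",proj("wrist",[561.3,-310.3,29],m),"pivot",proj("wrist",[508.5,-274.9,37],m),"grip",proj("wrist",[462,-244,45],m))
E
```

```text
time_s: 0.7
ee_pos: [135.4, -558.5, 213.4]
ee_rot: [-180.0, 0.0, -34.1]
force: [0.3, -0.3, -0.3]
gripper_width: 91.2
gripper_force: 0.0
time_s: 1.5
ee_pos: [300.1, -399.0, 213.6]
ee_rot: [-180.0, 0.0, -33.8]
force: [0.6, -0.0, -0.2]
gripper_width: 91.0
gripper_force: 0.0
time_s: 2.4
ee_pos: [462.9, -241.0, 152.0]
ee_rot: [-180.0, 0.2, -33.6]
force: [-1.5, 0.2, -0.2]
gripper_width: 90.9
gripper_force: 0.0
2.4 [ 462.92892395 -240.96342677  151.95154525] [-179.97423739    0.21512209  -33.62880586] [-2.87886756e+01  1.64873494e+01  1.01856641e+02  4.96921557e-02
  6.18681999e+01  9.48166675e+01] [-1.46150191  0.24926641 -0.19731031]
ring [327.63682569  77.80926201] pivot [327.10379867 164.78150338] grip [326.96716282 235.85072479]
```

View pics/w1.png

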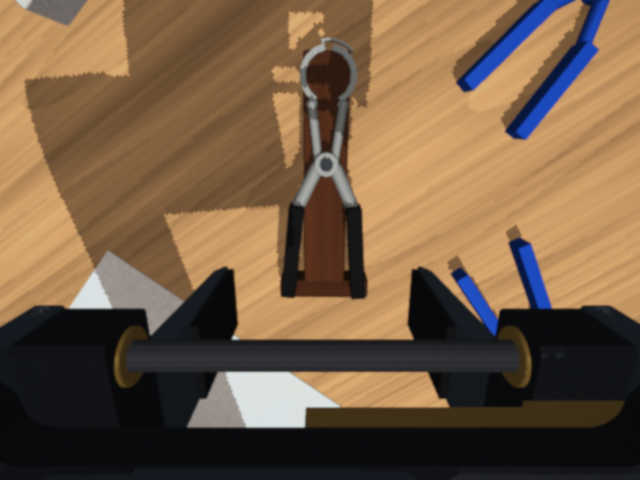

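The wrist view shows the ring at (328,73), the pivot at (326,164) and the handles at about (294,250) and (357,250), aligned with the fingers and close to the prediction. Refining from here.

Run:
```python
from h import *
s=env.state();print(s["ee_pos"],s["ee_rot"])
r=ray("wrist",328,73,29);p=ray("wrist",326,164,37)
u=(r-p)[:2];print(r,p,np.linalg.norm(u),np.degrees(np.arctan2(u[1],u[0])));u/=np.linalg.norm(u)
# handle midlines at grip height top z=45
a=ray("wrist",294,230,45);b=ray("wrist",355.5,230,45);print((a+b)/2,np.linalg.norm(a-b))
g=p[:2]-55*u;print("grip",g, r[:2]-120*u)
y=np.radians(s["ee_rot"][2]);c,sn=np.cos(y),np.sin(y)
d=g-s["ee_pos"][:2];print("tool dx,dy",(d@[c,sn])/30,(d@[sn,-c])/30, "dz",(s["ee_pos"][2]-16)/30)
```

```text
[ 462.26905157 -242.2236083   152.79131116] [ 1.79970099e+02  1.54732046e-01 -3.36704220e+01]
[ 563.36629748 -313.91891338   29.        ] [ 508.7776915  -275.91171872   37.        ] 66.51663512553345 -34.84747880679468
[ 466.28428136 -246.49724939   45.        ] 49.71927693894687
grip [ 463.64051156 -244.48505826] [ 464.88517761 -245.35165421]
tool dx,dy 0.0798388651467197 0.03739040988075138 dz 4.559710371925599
```

```bash
python3 -m jog '{"jaw":[91,91,91,91,91,91,91,91,91],"slide":[[0.08,0.05,0.6],[0,0,0.6],[0,0,0.6],[0,0,0.6],[0,0,0.6],[0,0,0.6],[0,0,0.5],[0,0,0.46],[0,0,0]],"spin":[0.08,0,0,0,0,0,0,0,0]}'
python3 -m jog '{"jaw":[70,60,50,45,45,45,45,45,45,45],"slide":[[0,0,0],[0,0,0],[0,0,0],[0,0,0],[0,0,0],[0,0,0],[0,0,0],[0,0,0],[0,0,0],[0,0,0]],"spin":[0,0,0,0,0,0,0,0,0,0]}' 33
```

```text
time_s: 3.35
ee_pos: [461.7, -246.2, 16.0]
ee_rot: [180.0, 0.2, -34.5]
force: [0.3, 0.3, 0.3]
gripper_width: 90.8
gripper_force: 0.0
time_s: 4.35
ee_pos: [463.8, -245.7, 18.0]
ee_rot: [-180.0, -0.0, -34.5]
force: [-1.6, 1.7, 7.2]
gripper_width: 50.5
gripper_force: 33.0
```

```bash
python3 -m jog '{"jaw":[45,45,45,45,45,45,45,45,45,45],"slide":[[0,0,-0.2],[0,0,-0.4],[0,0,-0.6],[0,0,-0.6],[0,0,-0.6],[0,0,-0.6],[0,0,-0.6],[0,0,-0.6],[0,0,-0.3],[0,0,0]],"spin":[0,0,0,0,0,0,0,0,0,0]}'
python3 - <<'E'
from h import *
s=env.state();print(s["ee_pos"],s["ee_rot"],s["qpos"],s["force"],s["torque"],s["gripper_width"])
m=env.camera_model("wrist");f=env.grab_frame("wrist");cv2.imwrite("pics/w2.png",f[:,:,::-1])
E
```

```text
time_s: 5.35
ee_pos: [464.1, -246.4, 153.7]
ee_rot: [-180.0, -0.2, -34.5]
force: [-0.7, -0.1, -1.8]
gripper_width: 50.4
gripper_force: 33.0
[ 464.12629318 -246.41119539  153.67887503] [-179.99675131   -0.18663679  -34.45042158] [-2.92096363e+01  1.65047761e+01  1.01552559e+02 -1.56792331e-02
  6.17565128e+01  9.52481772e+01] [-0.73690615 -0.1276337  -1.82189567] [ 0.0185342   0.03856346 -0.00329205] 50.3530504203547
```

View pics/w2.png

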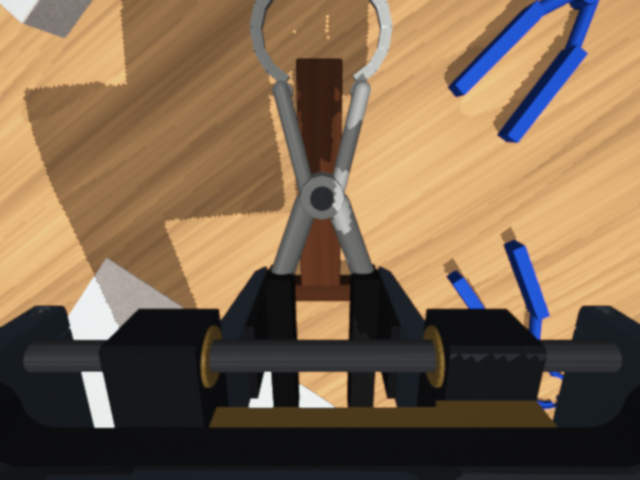

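Run:
```python
from h import *
s=env.state();e=s["ee_pos"];y=np.radians(s["ee_rot"][2]);c,sn=np.cos(y),np.sin(y)
def tf(q): d=q[:2]-e[:2];return (d@[c,sn]).round(1),(d@[sn,-c]).round(1)
print(e)
for z in(172,176): print("pivot",tf(ray("wrist",321.5,198,z)))
im=cv2.imread("pics/w2.png")
for v in(15,25,30,35,45): print(v,[tf(ray("wrist",u,v,166)) for u in(251,391)],"mid",tf(ray("wrist",321.5,v,166)))
g=cv2.cvtColor(im,cv2.COLOR_BGR2HSV)
mask=((g[:,:,1]<60)&(g[:,:,2]>50)).astype(np.uint8)
for v in range(2,75,6):
    x=np.flatnonzero(mask[v,240:400])+240; print(v,x.min(),x.max(), end=' | ')
# tips of arcs, near ends
print()
for u in((277,84),(363,82)):print(u,tf(ray("wrist",*u,166)))
```

```text
[ 463.48822848 -246.03210829  152.5199574 ]
pivot (np.float64(56.0), np.float64(-1.0))
pivot (np.float64(56.7), np.float64(-1.0))
15 [(np.float64(126.1), np.float64(-28.2)), (np.float64(126.1), np.float64(25.8))] mid (np.float64(126.1), np.float64(-1.0))
25 [(np.float64(122.7), np.float64(-28.4)), (np.float64(122.7), np.float64(25.9))] mid (np.float64(122.7), np.float64(-1.0))
30 [(np.float64(121.0), np.float64(-28.5)), (np.float64(121.0), np.float64(26.0))] mid (np.float64(121.0), np.float64(-1.0))
35 [(np.float64(119.2), np.float64(-28.6)), (np.float64(119.2), np.float64(26.1))] mid (np.float64(119.2), np.float64(-1.0))
45 [(np.float64(115.7), np.float64(-28.8)), (np.float64(115.7), np.float64(26.3))] mid (np.float64(115.7), np.float64(-1.0))
2 255 386 | 8 253 388 | 14 252 389 | 20 251 390 | 26 250 391 | 32 251 391 | 38 252 390 | 44 253 389 | 50 254 387 | 56 257 384 | 62 260 381 | 68 264 378 | 74 270 372 | 
(277, 84) (np.float64(101.6), np.float64(-19.1))
(363, 82) (np.float64(102.3), np.float64(15.8))
```

The ring spans 55 mm outside (x 250 to 391), matching the fully spread size. Its centre is at pixel (320.5,28), which is tool offset (121.6,-1.2). Now carrying it over the stub.

```bash
python3 -m jog '{"jaw":[45,45,45,45,45,45,45,45,45],"slide":[[-0.2,-0.34,0],[-0.4,-0.68,0],[-0.4,-0.68,0],[-0.4,-0.68,0],[-0.4,-0.68,0],[-0.4,-0.68,0],[-0.4,-0.68,0],[-0.4,-0.68,0],[-0.4,-0.68,0]],"spin":[0,0,0,0,0,0,0,0,0]}'
python3 -m jog '{"jaw":[45,45,45,45,45,45,45,45,45,45],"slide":[[-0.4,-0.68,0],[-0.4,-0.68,0],[-0.4,-0.68,0],[-0.4,-0.68,0],[-0.4,-0.68,0],[-0.4,-0.68,0],[-0.4,-0.68,0],[-0.4,-0.68,0],[-0.2,-0.34,0],[0,0,0]],"spin":[0,0,0,0,0,0,0,0,0,0]}'
python3 -m jog '{"jaw":[45,45,45,45,45,45,45,45,45,45],"slide":[[0,0,0],[0,0,0],[0,0,0],[0,0,0],[0,0,0],[0,0,0],[0,0,0],[0,0,0],[0,0,0],[0,0,0]],"spin":[-0.4,-0.8,-0.8,-0.8,-0.8,-0.8,-0.8,-0.8,-0.76,0]}'
python3 - <<'E'
from h import *
s=env.state();print(s["ee_pos"],s["ee_rot"],s["force"],s["gripper_width"])
m=env.camera_model("wrist");f=env.grab_frame("wrist");cv2.imwrite("pics/w3.png",f[:,:,::-1])
print(proj("wrist",[606.3,195.6,104],m),proj("wrist",[606.3,195.6,72],m))
E
```

```text
time_s: 6.3
ee_pos: [476.4, -43.5, 151.0]
ee_rot: [179.9, 0.1, -34.4]
force: [0.5, 0.3, -1.9]
gripper_width: 50.2
gripper_force: 33.0
time_s: 7.3
ee_pos: [490.7, 156.6, 151.3]
ee_rot: [179.9, 0.1, -34.3]
force: [-0.1, -0.8, -1.1]
gripper_width: 50.5
gripper_force: 33.0
time_s: 8.3
ee_pos: [491.0, 154.3, 151.8]
ee_rot: [180.0, 0.1, 19.6]
force: [-0.8, 0.5, -2.1]
gripper_width: 50.4
gripper_force: 33.0
[490.95461366 154.32993133 151.7670077 ] [1.79972056e+02 7.59688700e-02 1.95620164e+01] [-0.7895519   0.52878951 -2.12761298] 50.36630509366968
[323.00548099  57.30421196] [322.82426509  66.74857392]
```

View pics/w3.png

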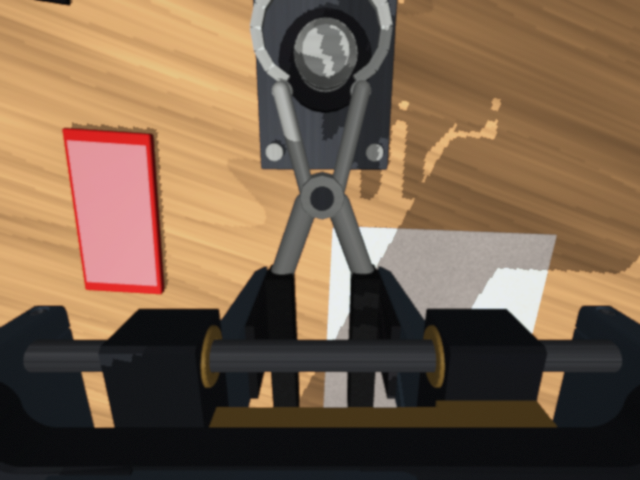

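The wrist view shows the stub inside the spread ring at about (326,54), with the ring's centre at (320.5,28) and 60 mm higher, and the plate aligned. I'll enlarge it to fit the stub's circles.

Run:
```python
from h import *
im=cv2.imread("pics/w3.png")[0:120,250:400]
cv2.imwrite("pics/w3c.png",cv2.resize(im,None,fx=5,fy=5,interpolation=cv2.INTER_CUBIC))
```

```text
(no output)
```

View pics/w3c.png

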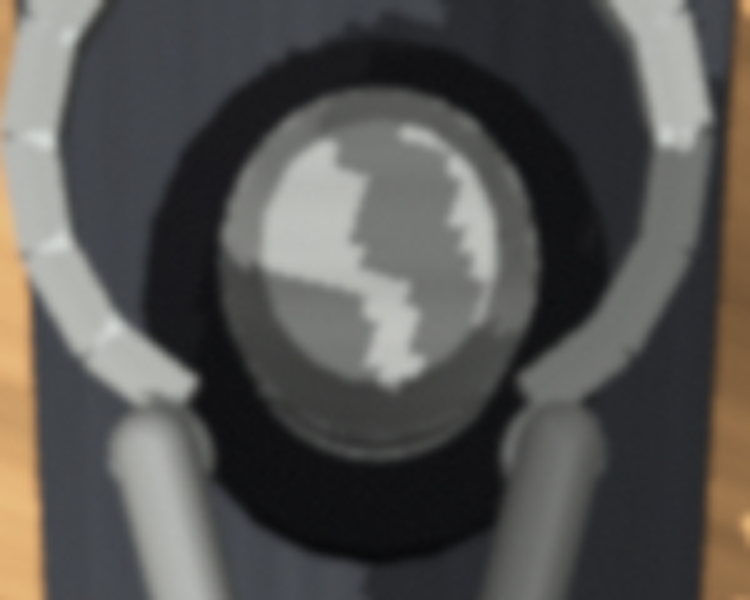

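Enlarged: the stub's top disc is centred at (325.7,50.3) in the full image, its 18 mm circle at x 326, and the ring at x 320.5.

Run:
```python
from h import *
s=env.state();e=s["ee_pos"];y=np.radians(s["ee_rot"][2]);c,sn=np.cos(y),np.sin(y)
def tf(q): d=q[:2]-e[:2];return (d@[c,sn]).round(1),(d@[sn,-c]).round(1)
print(e)
print("top disc",tf(ray("wrist",325.7,50.3,104)),ray("wrist",325.7,50.3,104))
print("disc near/far",tf(ray("wrist",325.7,23.6,104)),tf(ray("wrist",325.7,77,104)))
print("r18 far edge",tf(ray("wrist",325.7,17,96)), "L/R",tf(ray("wrist",293.8,50,96)),tf(ray("wrist",358.4,50,96)))
print("hub near edge",tf(ray("wrist",325.7,112,72)), "L/R",tf(ray("wrist",279,60,72)),tf(ray("wrist",371,60,72)))
print("ring",tf(ray("wrist",320.5,28,166)),"topcam stub",tf(np.array([606.3,195.6])))
m=env.camera_model("wrist");T=np.array(m["camera_from_world"]);print(-T[:3,:3].T@T[:3,3]-e, T[2,:3])
```

```text
[491.05006375 154.47923664 151.80986257]
top disc (np.float64(126.0), np.float64(1.2)) [610.2655327  195.32706114 104.        ]
disc near/far (np.float64(138.9), np.float64(1.2)) (np.float64(112.6), np.float64(1.2))
r18 far edge (np.float64(144.1), np.float64(1.2)) L/R (np.float64(127.6), np.float64(-16.9)) (np.float64(127.7), np.float64(19.9))
hub near edge (np.float64(95.4), np.float64(1.6)) L/R (np.float64(126.4), np.float64(-28.1)) (np.float64(126.5), np.float64(30.3))
ring (np.float64(122.2), np.float64(-1.5)) topcam stub (np.float64(122.4), np.float64(-0.4))
[ 80.17730983  29.40891871 170.55782933] [0.28099751 0.10086232 0.95439362]
```

```bash
python3 -m jog '{"jaw":[45,45,45,45,45,45,45],"slide":[[0.06,0.05,0.2],[0.06,0.04,0.4],[0,0,0.4],[0,0,0.4],[0,0,0.2],[0,0,0],[0,0,0]],"spin":[0,0,0,0,0,0,0]}'
python3 - <<'E'
from h import *
s=env.state();print(s["ee_pos"],s["ee_rot"],s["force"],s["gripper_width"])
f=env.grab_frame("wrist");cv2.imwrite("pics/w4.png",f[:,:,::-1])
cv2.imwrite("pics/w4c.png",cv2.resize(f[0:115,245:400,::-1],None,fx=5,fy=5,interpolation=cv2.INTER_CUBIC))
E
```

```text
time_s: 9.05
ee_pos: [495.9, 154.2, 104.1]
ee_rot: [180.0, -0.0, 19.6]
force: [0.3, 0.6, -1.7]
gripper_width: 50.3
gripper_force: 33.0
[495.91226596 154.16472152 104.05741698] [ 1.79994234e+02 -2.49697962e-03  1.96242536e+01] [ 0.32501682  0.62860406 -1.7188927 ] 50.25955998740926
```

View pics/w4c.png

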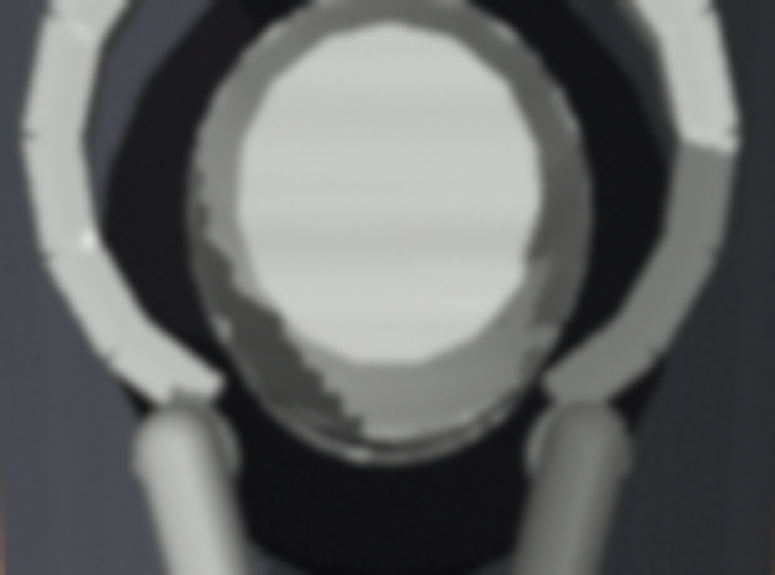

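The stub's disc is now at (322.8,38.7) and the ring centre at (321.2,28), with the ring about 12 mm above the stub's top.

Run:
```python
from h import *
S=[env.state()["ee_pos"] for _ in range(3)];print(np.round(S,1))
s=env.state();e=s["ee_pos"];y=np.radians(s["ee_rot"][2]);c,sn=np.cos(y),np.sin(y)
def tf(q): d=q[:2]-e[:2];return (d@[c,sn]).round(2),(d@[sn,-c]).round(2)
print(e,s["qpos"])
print("disc",tf(ray("wrist",322.8,38.7,104)),"extent",tf(ray("wrist",322.8,4.4,104)),tf(ray("wrist",322.8,73,104)),tf(ray("wrist",292.6,38.7,104)),tf(ray("wrist",353,38.7,104)))
for z in(115,117):print("ring",tf(ray("wrist",321.2,28,z)),tf(ray("wrist",249.4,28,z)),tf(ray("wrist",393,28,z)))
for u in((289,78),(354,77)):print("arc ends",tf(ray("wrist",*u,116)))
```

```text
[[496.1 154.2 104.4]
 [496.1 154.2 104.4]
 [496.1 154.2 104.4]]
[496.13202854 154.2417413  104.4331468 ] [ 1.60055400e+01  1.89425988e+01  1.06080456e+02 -7.52220996e-03
  5.49273817e+01  8.63806984e+01]
disc (np.float64(121.66), np.float64(-0.53)) extent (np.float64(134.38), np.float64(-0.54)) (np.float64(108.28), np.float64(-0.52)) (np.float64(121.66), np.float64(-13.41)) (np.float64(121.67), np.float64(12.35))
ring (np.float64(123.08), np.float64(-1.19)) (np.float64(123.07), np.float64(-29.61)) (np.float64(123.1), np.float64(27.24))
ring (np.float64(122.61), np.float64(-1.19)) (np.float64(122.6), np.float64(-29.26)) (np.float64(122.62), np.float64(26.89))
arc ends (np.float64(104.78), np.float64(-14.36))
arc ends (np.float64(105.16), np.float64(12.18))
```

```bash
python3 -m jog '{"jaw":[45,45,45,45,45],"slide":[[-0.02,0.02,0],[0,0,0.2],[0,0,0.2],[0,0,0.2],[0,0,0]],"spin":[0,0,0,0,0]}'
python3 - <<'E'
from h import *
f=env.grab_frame("wrist")
cv2.imwrite("pics/w5c.png",cv2.resize(f[0:115,245:400,::-1],None,fx=5,fy=5,interpolation=cv2.INTER_CUBIC))
s=env.state();print(s["ee_pos"],s["force"],s["torque"])
E
```

```text
time_s: 9.6
ee_pos: [494.5, 153.1, 84.9]
ee_rot: [-180.0, 0.1, 19.6]
force: [-0.4, 1.5, -2.0]
gripper_width: 50.1
gripper_force: 33.0
[494.93175919 153.18531633  85.42372748] [-0.22508623 -0.06757422 -1.90260614] [ 0.00481073 -0.03078058  0.00256018]
```

View pics/w5c.png

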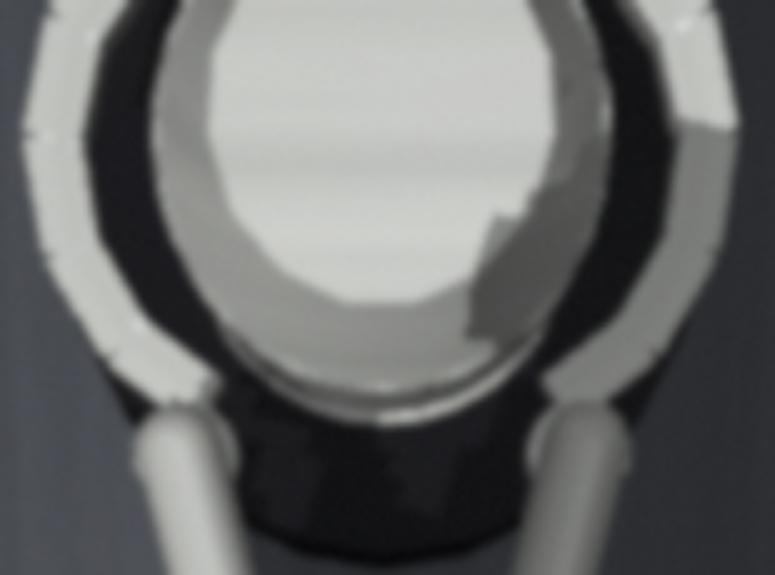

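The ring is centred sideways on the stub (crop x 381 vs 382) with no contact force. Continuing down.

```bash
python3 -m jog '{"jaw":[45,45,45,45],"slide":[[0,0,0.15],[0,0,0.15],[0,0,0.15],[0,0,0]],"spin":[0,0,0,0]}'
python3 -m jog '{"jaw":[45,45,45],"slide":[[0,0,0.1],[0,0,0],[0,0,0]],"spin":[0,0,0]}'
python3 -m jog '{"jaw":[45,45],"slide":[[0,0,0.05],[0,0,0]],"spin":[0,0]}'
python3 - <<'E'
from h import *
P=[]
for _ in range(4):
    env.grab_frame("wrist");s=env.state();P.append(np.r_[s["ee_pos"],s["force"]])
print(np.mean(P,0).round(2),np.std(P,0).round(2),s["torque"])
E
```

```text
time_s: 10.05
ee_pos: [494.8, 153.2, 71.9]
ee_rot: [180.0, 0.1, 19.6]
force: [-1.6, -0.3, -0.8]
gripper_width: 50.4
gripper_force: 33.0
time_s: 10.35
ee_pos: [495.4, 153.3, 69.6]
ee_rot: [180.0, -0.0, 19.6]
force: [0.8, -0.6, -1.9]
gripper_width: 50.3
gripper_force: 33.0
time_s: 10.55
ee_pos: [495.3, 153.3, 68.0]
ee_rot: [180.0, 0.0, 19.6]
force: [-0.3, 0.1, -1.3]
gripper_width: 50.1
gripper_force: 33.0
[ 4.9539e+02  1.5332e+02  6.8140e+01  1.4000e-01  1.8000e-01 -1.9600e+00] [0.03 0.02 0.03 0.4  0.44 0.3 ] [-0.01226736  0.03124211  0.03901413]
```

No contact yet. I'll feel for the hub in 1 mm steps, then back off.

```bash
python3 -m jog '{"jaw":[45,45,45],"slide":[[0,0,0.04],[0,0,0],[0,0,0]],"spin":[0,0,0]}' | egrep "pos|force"
python3 -m jog '{"jaw":[45,45,45],"slide":[[0,0,0.04],[0,0,0],[0,0,0]],"spin":[0,0,0]}'| egrep "pos|force"
python3 -m jog '{"jaw":[45,45,45],"slide":[[0,0,0.03],[0,0,0],[0,0,0]],"spin":[0,0,0]}'| egrep "pos|force"
python3 -m jog '{"jaw":[45,45,45],"slide":[[0,0,0.03],[0,0,0],[0,0,0]],"spin":[0,0,0]}'| egrep "pos|force"
python3 - <<'E'
from h import *
P=[]
for _ in range(4):
    env.grab_frame("wrist");s=env.state();P.append(np.r_[s["ee_pos"],s["force"]])
print(np.mean(P,0).round(2),s["ee_rot"],s["torque"])
E
```

```text
ee_pos: [495.4, 153.3, 66.9]
force: [0.6, -0.8, -0.9]
gripper_force: 33.0
ee_pos: [495.4, 153.3, 65.6]
force: [0.8, -0.1, -2.1]
gripper_force: 33.0
ee_pos: [495.5, 153.3, 64.9]
force: [-0.6, 0.3, -0.2]
gripper_force: 33.0
ee_pos: [495.5, 153.4, 64.2]
force: [-1.0, 0.9, 1.7]
gripper_force: 33.0
[ 4.9548e+02  1.5336e+02  6.4110e+01 -1.0300e+00 -4.4000e-01  2.2800e+00] [ 1.79996418e+02 -2.26311248e-02  1.96250698e+01] [ 0.08289873 -0.10372855  0.02794072]
```

Contact was felt at TCP z of about 64.7 (ring on the hub, mid-height about 74). Backing off 2.5 mm.

```bash
python3 -m jog '{"jaw":[45,45,45,45,45],"slide":[[0,0,-0.085],[0,0,0],[0,0,0],[0,0,0],[0,0,0]],"spin":[0,0,0,0,0]}'
python3 - <<'E'
from h import *
P=[]
for _ in range(4):
    f=env.grab_frame("wrist");s=env.state();P.append(np.r_[s["ee_pos"],s["force"]])
print(np.mean(P,0).round(2),s["torque"])
a=f[0:115,245:400,::-1]; b=env.grab_frame("side")[265:325,190:270,::-1]
k=lambda i,z:cv2.resize(i,z,interpolation=cv2.INTER_CUBIC)
cv2.imwrite("pics/w6c.png",np.hstack([k(a,(400,300)),k(b,(400,300))]))
E
```

```text
time_s: 12.65
ee_pos: [495.3, 153.3, 66.3]
ee_rot: [180.0, 0.0, 19.6]
force: [0.2, 0.5, -1.6]
gripper_width: 50.3
gripper_force: 33.0
[ 4.9532e+02  1.5328e+02  6.6350e+01  3.5000e-01 -2.1000e-01 -1.6300e+00] [ 0.0229744  -0.02772853  0.01797724]
```

View pics/w6c.png

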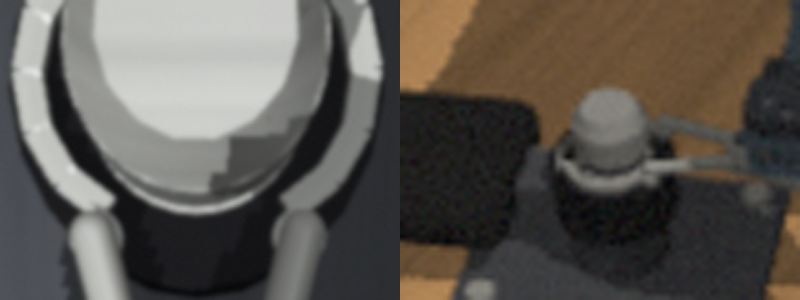

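The spread ring encircles the stub at the groove in both views (side crop around (610,165)), with clearance and no contact force. Handing in.

```bash
python3 -c "
from workcell import env
print(env.job_done())"
```

```text
the job is handed in; nothing more can be done
None
```

I handed the job in at about 13 s with the ring fully spread around the stub at the groove, roughly 2 mm above the hub, no contact force, and the pliers still held at 33 N; no verdict was returned.

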